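Fit spacer, pane and bezel into a box frame on a sloping table easel

ROBOT

A 7-joint arm with a two-finger parallel gripper is mounted at the origin on the work surface. World frame = base frame: x ahead of the robot, y to its left, z up, the work surface at z = 0. Lengths are in m, angles in rad, forces in N, time in s.
With the tool pointing down it reaches from about 0.4 to 0.85 m from the base axis. Payload 4.5 kg.
Tool frame: the origin (TCP) lies midway between the tips of the shut fingers; the grasp point (between the pads) lies 19 mm behind it; z points along the fingers, y is the line along which they close (so a half turn about z gives the same grasp; the last joint's range is limited). The gripper opens to 88 mm and grips with 3 to 60 N. Pads are 18 mm wide; open, the fingers measure 123 mm over their backs; the gripper's body (75 mm by 187 mm) begins 45 mm behind the grasp point.
Start: joints at [-1.222, 0.689, -0.195, 1.565, 0.157, 0.902, -0.215], TCP at [0.193, 0.594, 0.239] pointing down, gripper open.
Joint ranges: [-3.01, 3.01], [-0.46, 2.08], [-1.47, 1.51], [0.13, 2.56], [-1, 4.14], [0.04, 2.09], [-2.66, 2.66]. Speed limits (rad/s): [2.57, 2.57, 3.14, 3.14, 3.14, 3.14, 3.14].

INTERFACE

Orientations are given as a unit quaternion [x, y, z, w].
In Python, from plant import r gives the robot as it stands.
- The arm moves only by the tool carry_out, never from a script. Its argument "plan" is a list of rows, each an object with "rot": the turn, a rotation vector about the tool's x, y, z in rad, a list of three; "xyz": the shift along the tool's x, y, z in m, a list of three; "grip": the closure in counts, from 0 (fully open) to 255 (shut). In form: [{"rot": [wx, wy, wz], "xyz": [dx, dy, dz], "grip": grip}, ...]. A call has 1 to 8 rows; each row is the pose to reach, as a shift and turn from the pose commanded when the call began, along the tool's axes at that moment; what a row does not reach only later rows make up. A row lasts 1/12 s, in which the tool goes at most 41.7 mm and 7.16 degrees, less where a joint would pass 70% of its speed; a pose out of reach is approached as far as the arm can. A call with a gripper value outside its range is refused whole. The fingers move at their own pace and stop on an object; "squeeze" is the grip in N (left out, the last holds). Time passes only in rows, so rows that repeat a pose let the fingers close. It gives the time, the measured TCP pose, the force, the opening and the grip force at its end, in the units of the state.
- r.get_state(): the state, without advancing time (a new reading comes with each control period).
- r.snapshot(name): name is "side" or "top"; returns the picture (480x640x3 uint8, red, green, blue); there is no depth.
- r.camera_params(name): a dict with "fx", "fy", "cx", "cy" (pixels), "position" and "attitude" of the camera in the world. Camera axes: x right, y down, z forward; pixel columns grow to the right and rows downward; lengths in m; the calibration is good to about 2 mm. A picture is of the moment at which its call begins. camera_params takes no time and is no camera call.
- r.finish_job(): hands the job in; it is judged then, once.
The state is a dict: "clock": time; "q": joint angles; "qd": joint speeds; "joint_torque": joint torques, N m; "tool_pos": TCP position; "eef_rot": TCP orientation; "contact_force": force on the tool from outside, world axes, zero at the start; "moment": the same for the moment, N m; "opening": opening from 0.0 (shut) to 1.0 (fully open); "finger_force": force on a finger pad.
Only numpy, scipy, OpenCV 4.12 (cv2) and the standard library are available. Lean on these libraries where they do the work, as an engineer would, in place of code of your own. Each camera call takes 0.05 s, during which the arm holds its last target. There are 200 camera calls.

TASK

Fit out the small box frame that is screwed to the sloping board of the table easel: lay in the deep spacer frame first, then the clear pane on it, then the flat bezel on top. Let go of each part lying square and fully home before you bring the next, so that at the end the bezel is flush with the front of the frame. Leave the easel as it stands and do not disturb the water caddy, the brush jar or the paint jar.

Things in the scene. Friction and masses are not known exactly. Their poses are not given: they have to be found in the camera images.
- easel (a joint): slope of the easel's plywood board above level, rad (0.40 to 0.62). The board, 190 mm long, 178 mm wide, 9 mm thick, is hinged at its low edge; its very stiff friction hinge (8 N m) must stay as it is.
- easel_base: fixed wooden base of the easel, 190 mm (x) by 178 mm (y); origin under its middle, x towards the board's high edge. The board's hinge lies 90 mm before the middle (-x), 22 mm over the table. Two brass quadrant stays 6 mm thick stand beside the board at y = +/-98 mm, 120 mm from the hinge, rising at most 40 mm above the board's face.
- rebate (a point): centre of the floor of the box frame's rebate (it bears a small painting), 100 mm up the board from the hinge. x runs up the slope along the rebate's length, y level across it, z square out of the frame. Rebate 92 mm long, 67 mm wide (1.5 mm play on every side of a part), 27 mm deep to the frame's front; inner front edges bevelled 3 mm; moulding 18 mm wide.
- notch (a point): middle of the left (+y) thumb notch, level with the rebate floor, 42 mm from the rebate's centre; its like is at -y. In the middle of each long side the moulding is cut clean through for 46 mm (x from -23 to +23 mm), and beyond 30 mm from the centre down to the board, 8 mm below the rebate floor, so that fingers holding a part by its long edges can go right in and open outwards.
- spacer_c (a point): centre (half-way up) of the spacer: a plain wooden frame 89 mm long (x), 64 mm wide (y), 14 mm high, with narrow 7 mm walls round a big opening, 35 g. It goes in first, on the rebate floor. It starts flat on a drying rest; which part lies on the rest at which place varies. Either way round and either side up will do, as with the other parts.
- pane_c (a point): centre of the clear acrylic pane with greenish edges: a solid plate 89 mm long (x), 64 mm wide (y), 5 mm thick, 34 g. It starts flat on a drying rest. It goes in second, on the spacer, its centre then 16.5 mm above the rebate floor.
- bezel_c (a point): centre of the bezel (retaining frame): a flat wooden frame 89 mm long (x), 64 mm wide (y), 8 mm thick, with broad 13 mm borders round a small window, 30 g. It starts flat on a drying rest. It goes in last, on the pane, its centre then 23 mm above the rebate floor, its face flush with the frame's front.
- rest_spacer: fixed wooden drying rest under the spacer, 92 mm (x) by 48 mm (y), 18 mm high; origin under its middle. Two cross-bars 12 mm wide at x = +/-40 mm carry the part's ends, joined by a low bar 14 mm wide, so the part's long edges overhang by 8 mm and fingers can pass beside and below them.
- rest_pane: the same kind of drying rest, under the pane
- rest_bezel: the same kind of drying rest, under the bezel
- caddy: bystander: white plastic water caddy, 110 mm (x) by 150 mm (y) by 85 mm high, with a blue carrying handle along y up to 144 mm; origin under its middle
- brush_jar: bystander: glass jar 64 mm across, 100 mm high, with four brushes that stand up to 200 mm above the table, within the jar's width; it stands between the drying rests and the easel; origin under its middle
- paint_jar: bystander: closed black paint jar, 58 mm across, 70 mm high; origin under its middle
Not all that is in view belongs to the job. Of the things shaped like the part that bears pane_c, the clear one is meant.

How it is judged:
On the way, in this order (a step that is already met when the one before it is completed fails the run):
1. the spacer lies fully home on the floor of the rebate, let go (x of spacer_c in the frame of rebate between -0.0035 and 0.0035 m and y of spacer_c in the frame of rebate between -0.0035 and 0.0035 m and z of spacer_c in the frame of rebate between 0.0045 and 0.0095 m and angle between the z axis of spacer_c and the z axis of rebate, either way round below 0.06 rad and contact force between spacer and the fingers below 0.3 N), for 0.2 s.
2. the pane lies fully home on the spacer, let go (x of spacer_c in the frame of rebate between -0.0035 and 0.0035 m and y of spacer_c in the frame of rebate between -0.0035 and 0.0035 m and z of spacer_c in the frame of rebate between 0.0045 and 0.0095 m and angle between the z axis of each of spacer_c, pane_c and the z axis of rebate, either way round below 0.06 rad and x of pane_c in the frame of rebate between -0.0035 and 0.0035 m and y of pane_c in the frame of rebate between -0.0035 and 0.0035 m and z of pane_c in the frame of rebate between 0.014 and 0.019 m and contact force between pane and the fingers below 0.3 N), for 0.2 s.
3. the bezel lies fully home on the pane, let go (x of spacer_c in the frame of rebate between -0.0035 and 0.0035 m and y of spacer_c in the frame of rebate between -0.0035 and 0.0035 m and z of spacer_c in the frame of rebate between 0.0045 and 0.0095 m and angle between the z axis of each of spacer_c, pane_c, bezel_c and the z axis of rebate, either way round below 0.06 rad and x of pane_c in the frame of rebate between -0.0035 and 0.0035 m and y of pane_c in the frame of rebate between -0.0035 and 0.0035 m and z of pane_c in the frame of rebate between 0.014 and 0.019 m and x of bezel_c in the frame of rebate between -0.0035 and 0.0035 m and y of bezel_c in the frame of rebate between -0.0035 and 0.0035 m and z of bezel_c in the frame of rebate between 0.0205 and 0.0255 m and contact force between bezel and the fingers below 0.3 N), for 0.2 s.
At the end, for the whole second after the job is handed in: In the rebate: spacer centre 7 mm above its floor, pane 16.5 mm, bezel 23 mm, each within 2.5 mm of that height, within 3.5 mm of the middle in length and width, within 0.06 rad of parallel to the floor, and at rest (x of spacer_c in the frame of rebate between -0.0035 and 0.0035 m and y of spacer_c in the frame of rebate between -0.0035 and 0.0035 m and z of spacer_c in the frame of rebate between 0.0045 and 0.0095 m and angle between the z axis of each of spacer_c, pane_c, bezel_c and the z axis of rebate, either way round below 0.06 rad and x of pane_c in the frame of rebate between -0.0035 and 0.0035 m and y of pane_c in the frame of rebate between -0.0035 and 0.0035 m and z of pane_c in the frame of rebate between 0.014 and 0.019 m and x of bezel_c in the frame of rebate between -0.0035 and 0.0035 m and y of bezel_c in the frame of rebate between -0.0035 and 0.0035 m and z of bezel_c in the frame of rebate between 0.0205 and 0.0255 m and linear speed of each of spacer, pane, bezel below 0.01 m/s); the robot touches nothing.
It fails at once if the water caddy is shifted by more than 25 mm or tipped (distance of caddy from where it was at the start of the episode above 0.025 m or angle between caddy's own z axis and vertical above 0.3 rad).
It fails at once if the brush jar is shifted by more than 25 mm or tipped (distance of brush_jar from where it was at the start of the episode above 0.025 m or angle between brush_jar's own z axis and vertical above 0.3 rad).
It fails at once if the paint jar is shifted by more than 25 mm or tipped (distance of paint_jar from where it was at the start of the episode above 0.025 m or angle between paint_jar's own z axis and vertical above 0.3 rad).
It fails at once if the easel's slope is changed so that the frame moves more than 8 mm (distance of rebate from where it was at the start of the episode above 0.008 m).
It also fails if it takes over 72 s, if anything falls off the work surface, if the arm or the gripper's body presses on something with over 40 N, if the wrist force passes 120 N, or if a joint passes its speed limit or range.

## Working session

There is one attempt and no reset: what is moved stays moved. The work goes in short steps, Python scripts to look and compute and a tool call to move; the robot and the scene stay as the last step left them, time stands still between calls to the robot, and variables do not carry over. Pictures are saved under pics/ and viewed, at most 10 in all, crops included, and the job is handed in when it is done.

Besides the shell and the picture viewer there is one more tool, called after "Call:" by a JSON object that holds its "op" and its "data", one argument or row to a line. carry_out: Moves the arm, as the interface text tells. Its arguments: {"type":"object","properties":{"plan":{"type":"array"},"squeeze":{"type":"number"}},"required":["plan"]}

```bash
mkdir -p pics; ls
python3 - <<'E'
from plant import r
import cv2
for n in("side","top"):
    im=r.snapshot(n); cv2.imwrite(f"pics/{n}0.png",im[:,:,::-1]); print(n,r.camera_params(n))
s=r.get_state();print({k:s[k] for k in('clock','tool_pos','eef_rot','opening')})
E
```

```text
pics
side {'fx': 622.1423671254746, 'fy': 622.1423671254746, 'cx': 317.14835319147096, 'cy': 245.71592865007727, 'position': array([-0.13744269, -0.79904893,  0.73703777]), 'attitude': array([ 0.82264628, -0.30454972,  0.15742231, -0.45356453])}
top {'fx': 485.95360444881345, 'fy': 485.95360444881345, 'cx': 331.50388949176073, 'cy': 246.619855149592, 'position': array([0.44295122, 0.01393112, 1.27673639]), 'attitude': array([ 0.70697646, -0.70667753,  0.01481143, -0.02391176])}
{'clock': 0.1, 'tool_pos': array([0.19339649, 0.59375877, 0.23802049]), 'eef_rot': array([ 1.56706070e-01,  9.87644970e-01, -7.85154472e-04, -6.70618091e-05]), 'opening': 1.0006972502253781}
```

View pics/top0.png

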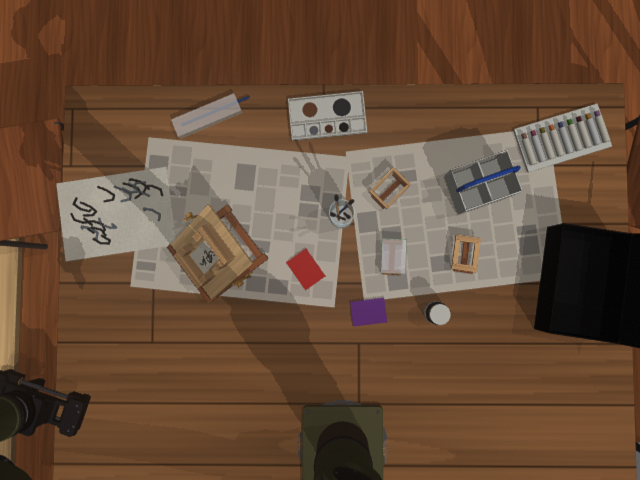

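View pics/side0.png

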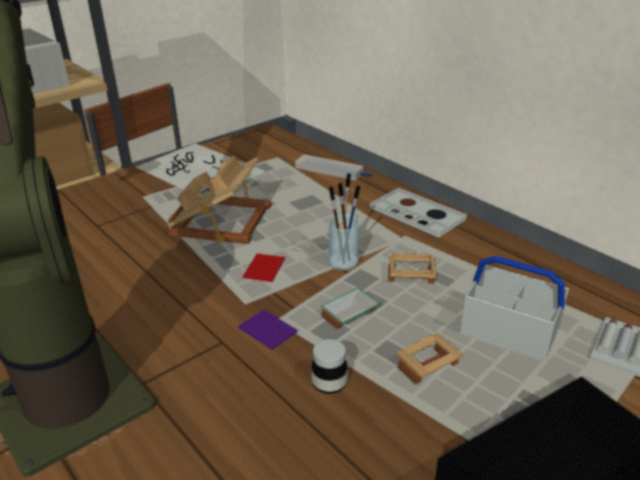

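Top view shows the easel around (218,252), parts on rests at (388,187), (393,256 pane) and (465,253), brush jar (341,211), caddy (483,180) and paint jar (437,314). I'll enlarge the parts and the easel.

Run:
```python
import cv2,numpy as np
t=cv2.imread("pics/top0.png")
a=cv2.resize(t[165:280,362:492],None,fx=4.6,fy=4.6,interpolation=cv2.INTER_CUBIC)
b=cv2.resize(t[190:310,160:275],None,fx=5,fy=5,interpolation=cv2.INTER_CUBIC)
cv2.imwrite("pics/parts.png",a);cv2.imwrite("pics/easel.png",b);print(a.shape,b.shape)
```

```text
(529, 598, 3) (600, 575, 3)
```

View pics/parts.png

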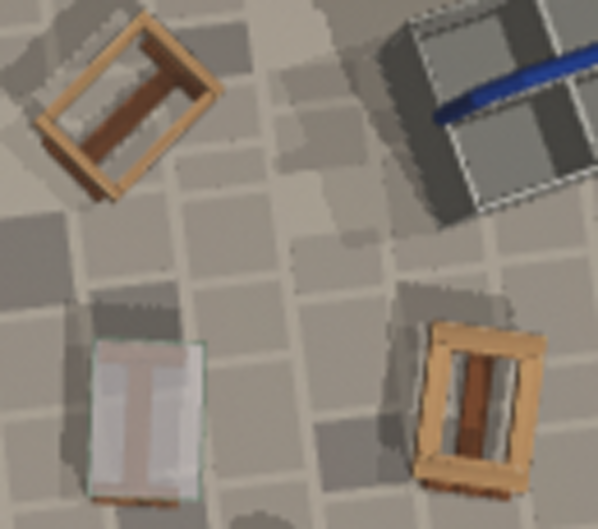

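View pics/easel.png

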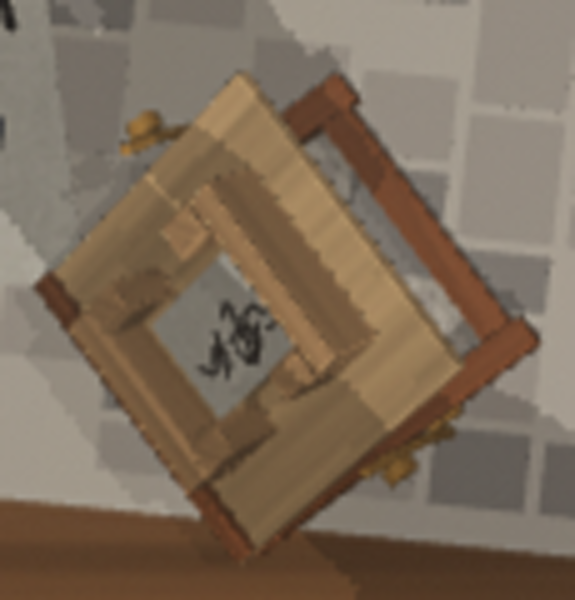

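Crop: spacer (narrow walls) top-left, pane bottom-left, bezel (broad borders) bottom-right. The easel's slope rises to the upper right, with board corners at about (243,75), (465,365), (250,555) and (40,283). Next I'll cast the part corners and crop the easel in the side view.

```bash
cat > h.py <<'E'
import numpy as np,cv2
from scipy.spatial.transform import Rotation as R
from plant import r
C={n:r.camera_params(n) for n in("side","top")}
def ray(n,p):
    c=C[n];d=R.from_quat(c["attitude"]).apply([(p[0]-c["cx"])/c["fx"],(p[1]-c["cy"])/c["fy"],1.]);return c["position"],d/np.linalg.norm(d)
def onz(n,p,z):
    o,d=ray(n,p);return o+d*(z-o[2])/d[2]
def proj(n,X):
    c=C[n];v=R.from_quat(c["attitude"]).inv().apply(np.asarray(X,float)-c["position"])
    return np.array([c["cx"],c["cy"]])+c["fx"]*v[...,:2]/v[...,2:]
def tri(pt,ps):
    (o1,d1),(o2,d2)=ray("top",pt),ray("side",ps)
    t=np.linalg.lstsq(np.c_[d1,-d2],o2-o1,rcond=None)[0];a,b=o1+t[0]*d1,o2+t[1]*d2
    return (a+b)/2,np.linalg.norm(a-b)
def up(p,s,off): return (np.asarray(p,float)+.5)/s-.5+np.asarray(off)
E
python3 - <<'E'
from h import *
P={"spacer":(.032,[(145,12),(220,92),(112,198),(38,122)]),"pane":(.023,[(95,342),(206,342),(200,500),(90,497)]),"bezel":(.026,[(434,320),(547,337),(527,493),(414,476)])}
for k,(z,pp) in P.items():
    X=np.array([onz("top",up(p,4.6,(362,165)),z) for p in pp]);e=np.roll(X,-1,0)-X
    l=np.linalg.norm(e,axis=1)
    v=(e[1]-e[3]) ; print(k,X.mean(0).round(4),"len",(l*1e3).round(1),"long yaw",np.degrees(np.arctan2(v[1],v[0])).round(1))
for k,p in {"jar":(341,211),"paint":(437,313)}.items(): print(k,onz("top",p,.09).round(3))
E
python3 -c "
import cv2
t=cv2.imread('pics/side0.png')[148:248,160:275]
cv2.imwrite('pics/se.png',cv2.resize(t,None,fx=6,fy=6,interpolation=cv2.INTER_CUBIC))"
```

```text
spacer [ 0.6635 -0.1197  0.032 ] len [61.6 85.2 59.5 86.6] long yaw 135.2
pane [ 0.4877 -0.1303  0.023 ] len [62.2 88.6 61.4 87. ] long yaw 177.6
bezel [ 0.4953 -0.3154  0.026 ] len [63.5 87.9 63.3 88. ] long yaw 171.9
jar [0.596 0.006 0.09 ]
paint [ 0.347 -0.226  0.09 ]
```

View pics/se.png

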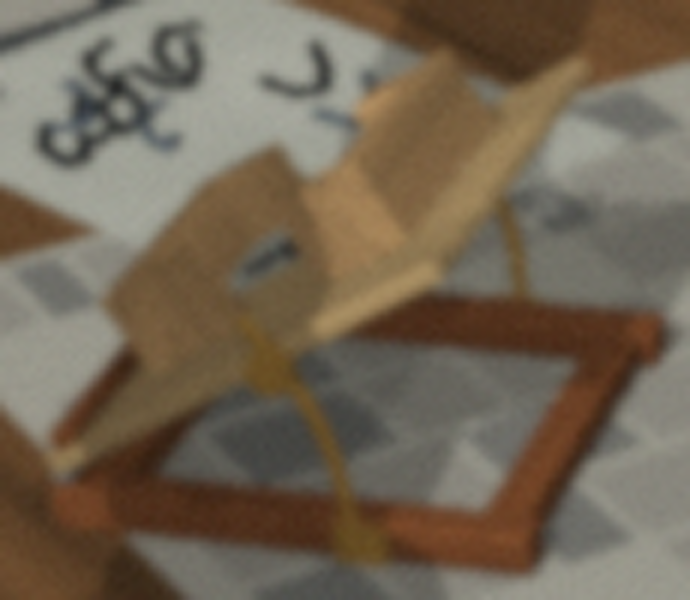

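Side crop: frame front outer corners at about (108,300), (205,190), (445,50) and (362,168). Board corners at about (440,263), (585,62) and (65,460). I'll triangulate these with the top view.

Run:
```python
from h import *
prs={"fLN":((202,488),(108,300)),"fLF":((78,322),(205,190)),"fHF":((212,183),(445,50)),"fHN":((335,368),(362,168)),
"bHN":((465,365),(440,263)),"bHF":((243,75),(585,62)),"bLN":((252,552),(65,458))}
X={}
for k,(a,b) in prs.items():
    X[k],e=tri(up(a,5,(160,190)),up(b,6,(160,148)));print(k,X[k].round(4),round(e*1e3,1))
d=lambda a,b:X[b]-X[a]
for a,b in[("fLN","fLF"),("fHN","fHF"),("fLN","fHN"),("fLF","fHF"),("bHN","bHF"),("bLN","bHN")]:
    v=d(a,b);print(a,b,"len",round(np.linalg.norm(v)*1e3,1),"yaw",np.degrees(np.arctan2(v[1],v[0])).round(1),"elev",np.degrees(np.arcsin(v[2]/np.linalg.norm(v))).round(1))
# base corners top surface z~.022
print("front centre",sum(X[k] for k in X if k[0]=="f").round(4)/4)
for p in [(340,75),(540,338)]: print("base",onz("top",up(p,5,(160,190)),.022).round(4))
```

```text
fLN [0.4084 0.3529 0.0816] 0.1
fLF [0.4893 0.4183 0.0759] 2.5
fHF [0.5525 0.3323 0.146 ] 0.7
fHN [0.47   0.2706 0.1461] 9.1
bHN [0.4688 0.2147 0.1298] 2.0
bHF [0.6074 0.3226 0.1274] 2.5
bLN [0.3749 0.3405 0.0318] 1.1
fLN fLF len 104.2 yaw 39.0 elev -3.1
fHN fHF len 103.1 yaw 36.8 elev -0.0
fLN fHN len 121.3 yaw -53.2 elev 32.1
fLF fHF len 127.7 yaw -53.7 elev 33.3
bHN bHF len 175.7 yaw 37.9 elev -0.8
bLN bHN len 185.1 yaw -53.2 elev 32.0
front centre [0.480075 0.343525 0.1124  ]
base [0.6214 0.301  0.022 ]
base [0.4843 0.1954 0.022 ]
```

```bash
cat >> h.py <<'E'
def rm(z,y):
    z=np.array(z,float);y=np.array(y,float);y-=z*(y@z);y/=np.linalg.norm(y);z/=np.linalg.norm(z);return R.from_matrix(np.c_[np.cross(y,z),y,z])
def down(deg): a=np.radians(deg);return rm([0,0,-1],[np.cos(a),np.sin(a),0])
YAW,S=np.radians(-52.5),.56
u=np.array([np.cos(YAW),np.sin(YAW),0]);fx=u*np.cos(S)+[0,0,np.sin(S)];fz=-u*np.sin(S)+[0,0,np.cos(S)];fy=np.cross(fz,fx)
FR=rm(-fz,fy)
REB=np.array([.4801,.3435,.1124])-.027*fz
def reb(x,y,z): return REB+x*fx+y*fy+z*fz
def plan(*w):
    s=r.get_state();p,q=np.array(s["tool_pos"]),R.from_quat(s["eef_rot"])
    print("t",round(s["clock"],2),p.round(4),"F",np.round(s["contact_force"],1))
    for P,Q in w:
        d=q.inv().apply(np.asarray(P)-p);v=(q.inv()*Q).as_rotvec()
        print("rot",v.round(3).tolist(),"xyz",d.round(4).tolist(),"rows %.1f"%max(np.linalg.norm(d)/.0417,np.linalg.norm(v)/.125));p,q=np.asarray(P),Q
E
python3 - <<'E'
from h import *
a,b=np.array([.1934,.594,.239]),np.array([.6635,-.1197,.285]);D=down(45)
plan((a+(b-a)/3,D),(a+(b-a)*2/3,D),(b,D),((.6635,-.1197,.013),D))
E
```

```text
t 0.1 [0.1934 0.5938 0.238 ] F [ 1.   0.1 -0.3]
rot [-0.002, 0.0, 0.471] xyz [-0.2226, -0.1775, -0.016] rows 6.8
rot [0.0, 0.0, 0.0] xyz [-0.279, -0.0574, -0.0153] rows 6.8
rot [0.0, 0.0, 0.0] xyz [-0.279, -0.0574, -0.0153] rows 6.8
rot [0.0, 0.0, 0.0] xyz [0.0, 0.0, 0.272] rows 6.5
```

Call:
{"op": "carry_out", "data": {
  "plan": [
    {"rot":[0,0,0.118],"xyz":[-0.028,-0.022,-0.002],"grip":0},
    {"rot":[0,0,0.236],"xyz":[-0.056,-0.044,-0.004],"grip":0},
    {"rot":[0,0,0.354],"xyz":[-0.084,-0.067,-0.006],"grip":0},
    {"rot":[0,0,0.471],"xyz":[-0.112,-0.089,-0.008],"grip":0},
    {"rot":[0,0,0.471],"xyz":[-0.14,-0.111,-0.01],"grip":0},
    {"rot":[0,0,0.471],"xyz":[-0.168,-0.133,-0.012],"grip":0},
    {"rot":[0,0,0.471],"xyz":[-0.196,-0.156,-0.014],"grip":0},
    {"rot":[0,0,0.471],"xyz":[-0.223,-0.178,-0.016],"grip":0}
  ],
  "squeeze": 15
}}

```text
clock: 0.77
tool_pos: [0.351, 0.3541, 0.2546]
eef_rot: [0.383, 0.924, -0.0, 0.0]
contact_force: [0.8, 0.8, 0.4]
opening: 1.002
finger_force: 0.0
```

Call:
{"op": "carry_out", "data": {
  "plan": [
    {"rot":[0,0,0],"xyz":[-0.035,-0.007,-0.002],"grip":0},
    {"rot":[0,0,0],"xyz":[-0.07,-0.014,-0.004],"grip":0},
    {"rot":[0,0,0],"xyz":[-0.105,-0.021,-0.006],"grip":0},
    {"rot":[0,0,0],"xyz":[-0.14,-0.029,-0.008],"grip":0},
    {"rot":[0,0,0],"xyz":[-0.175,-0.036,-0.01],"grip":0},
    {"rot":[0,0,0],"xyz":[-0.21,-0.043,-0.012],"grip":0},
    {"rot":[0,0,0],"xyz":[-0.245,-0.05,-0.014],"grip":0},
    {"rot":[0,0,0],"xyz":[-0.279,-0.057,-0.015],"grip":0}
  ]
}}

```text
clock: 1.43
tool_pos: [0.508, 0.1165, 0.2697]
eef_rot: [0.383, 0.924, -0.0, -0.0]
contact_force: [0.4, 1.4, 0.7]
opening: 1.003
finger_force: 0.0
```

Call:
{"op": "carry_out", "data": {
  "plan": [
    {"rot":[0,0,0],"xyz":[-0.035,-0.007,-0.002],"grip":0},
    {"rot":[0,0,0],"xyz":[-0.07,-0.014,-0.004],"grip":0},
    {"rot":[0,0,0],"xyz":[-0.105,-0.021,-0.006],"grip":0},
    {"rot":[0,0,0],"xyz":[-0.14,-0.029,-0.008],"grip":0},
    {"rot":[0,0,0],"xyz":[-0.175,-0.036,-0.01],"grip":0},
    {"rot":[0,0,0],"xyz":[-0.21,-0.043,-0.012],"grip":0},
    {"rot":[0,0,0],"xyz":[-0.245,-0.05,-0.014],"grip":0},
    {"rot":[0,0,0],"xyz":[-0.279,-0.057,-0.015],"grip":0}
  ]
}}

```text
clock: 2.1
tool_pos: [0.6647, -0.1211, 0.2845]
eef_rot: [0.383, 0.924, -0.0, -0.0]
contact_force: [0.3, 0.6, 0.2]
opening: 1.0
finger_force: 0.0
```

Run:
```python
from h import *
D=down(45)
plan(((.6635,-.1197,.08),D),((.6635,-.1197,.013),D))
```

```text
t 2.1 [ 0.6647 -0.1211  0.2845] F [0.3 0.6 0.2]
rot [-0.0, -0.0, -0.001] xyz [0.0018, 0.0002, 0.2045] rows 4.9
rot [0.0, 0.0, 0.0] xyz [0.0, 0.0, 0.067] rows 1.6
```

Call:
{"op": "carry_out", "data": {
  "plan": [
    {"rot":[0,0,0],"xyz":[0.002,0,0.06],"grip":0},
    {"rot":[0,0,0],"xyz":[0.002,0,0.12],"grip":0},
    {"rot":[0,0,0],"xyz":[0.002,0,0.16],"grip":0},
    {"rot":[0,0,0],"xyz":[0.002,0,0.2],"grip":0},
    {"rot":[0,0,0],"xyz":[0.002,0,0.24],"grip":0},
    {"rot":[0,0,0],"xyz":[0.002,0,0.265],"grip":0},
    {"rot":[0,0,0],"xyz":[0.002,0,0.271],"grip":0},
    {"rot":[0,0,0],"xyz":[0.002,0,0.271],"grip":60}
  ]
}}

```text
clock: 2.77
tool_pos: [0.6578, -0.117, 0.0075]
eef_rot: [0.383, 0.924, -0.001, -0.006]
contact_force: [-1.1, 0.4, -1.3]
opening: 0.946
finger_force: 0.0
```

Call:
{"op": "carry_out", "data": {
  "plan": [
    {"rot":[0,0,0],"xyz":[0,0,0],"grip":110},
    {"rot":[0,0,0],"xyz":[0,0,0],"grip":110},
    {"rot":[0,0,0],"xyz":[0,0,0],"grip":110},
    {"rot":[0,0,0],"xyz":[0,0,0],"grip":110}
  ]
}}

```text
clock: 3.1
tool_pos: [0.6645, -0.1182, 0.0162]
eef_rot: [0.383, 0.924, 0.001, 0.002]
contact_force: [-0.1, 0.3, 2.9]
opening: 0.724
finger_force: 15.0
```

Run:
```python
from h import *
D=down(45)
b=reb(0,0,.075)
print(b,r.get_state()["tool_pos"])
m=np.array([.55,.12,.27])
plan(((.66,-.12,.28),D),(m,D),(reb(0,0,.11),FR),(b,FR))
```

```text
[0.46457845 0.36372808 0.15306825] [ 0.66453577 -0.11817018  0.01616406]
t 3.1 [ 0.6645 -0.1182  0.0162] F [-0.1  0.3  2.9]
rot [0.003, 0.003, -0.001] xyz [0.001, -0.0038, -0.2639] rows 6.3
rot [0.0, 0.0, 0.0] xyz [0.2475, 0.0919, 0.01] rows 6.3
rot [0.037, -0.559, 0.127] xyz [0.2512, 0.1144, 0.0873] rows 6.9
rot [0.0, 0.0, 0.0] xyz [-0.0, -0.0, 0.035] rows 0.8
```

Call:
{"op": "carry_out", "data": {
  "plan": [
    {"rot":[0,0,0],"xyz":[0,0,-0.02],"grip":110},
    {"rot":[0,0,0],"xyz":[0,0,-0.06],"grip":110},
    {"rot":[0,0,0],"xyz":[0,0,-0.1],"grip":110},
    {"rot":[0,0,0],"xyz":[0,0,-0.14],"grip":110},
    {"rot":[0,0,0],"xyz":[0,0,-0.18],"grip":110},
    {"rot":[0,0,0],"xyz":[0,0,-0.22],"grip":110},
    {"rot":[0,0,0],"xyz":[0,0,-0.255],"grip":110},
    {"rot":[0,0,0],"xyz":[0,0,-0.265],"grip":110}
  ]
}}

```text
clock: 3.77
tool_pos: [0.6659, -0.1183, 0.2873]
eef_rot: [0.383, 0.924, 0.002, 0.006]
contact_force: [0.9, 0.3, 0.7]
opening: 0.726
finger_force: 15.0
```

Call:
{"op": "carry_out", "data": {
  "plan": [
    {"rot":[0,0,0],"xyz":[0.025,0.009,0.001],"grip":110},
    {"rot":[0,0,0],"xyz":[0.06,0.022,0.002],"grip":110},
    {"rot":[0,0,0],"xyz":[0.095,0.035,0.004],"grip":110},
    {"rot":[0,0,0],"xyz":[0.13,0.048,0.005],"grip":110},
    {"rot":[0,0,0],"xyz":[0.165,0.061,0.007],"grip":110},
    {"rot":[0,0,0],"xyz":[0.195,0.072,0.008],"grip":110},
    {"rot":[0,0,0],"xyz":[0.225,0.084,0.009],"grip":110},
    {"rot":[0,0,0],"xyz":[0.248,0.092,0.01],"grip":110}
  ]
}}

```text
clock: 4.43
tool_pos: [0.5511, 0.1258, 0.2695]
eef_rot: [0.382, 0.924, 0.001, 0.0]
contact_force: [0.3, 0.2, -0.3]
opening: 0.726
finger_force: 15.0
```

Call:
{"op": "carry_out", "data": {
  "plan": [
    {"rot":[0.005,-0.07,0.016],"xyz":[0.033,0.014,0.011],"grip":110},
    {"rot":[0.009,-0.14,0.032],"xyz":[0.066,0.029,0.022],"grip":110},
    {"rot":[0.014,-0.21,0.048],"xyz":[0.099,0.043,0.033],"grip":110},
    {"rot":[0.018,-0.28,0.064],"xyz":[0.132,0.057,0.044],"grip":110},
    {"rot":[0.023,-0.35,0.08],"xyz":[0.165,0.072,0.055],"grip":110},
    {"rot":[0.028,-0.42,0.096],"xyz":[0.198,0.086,0.066],"grip":110},
    {"rot":[0.032,-0.49,0.112],"xyz":[0.225,0.1,0.077],"grip":110},
    {"rot":[0.037,-0.559,0.127],"xyz":[0.251,0.114,0.087],"grip":110}
  ]
}}

```text
clock: 5.1
tool_pos: [0.4539, 0.3838, 0.182]
eef_rot: [0.424, 0.862, -0.121, 0.249]
contact_force: [0.9, -0.3, -0.4]
opening: 0.724
finger_force: 15.0
```

Run:
```python
from h import *
plan((reb(0,0,.065),FR))
for n,(x,y,w,hh) in {"side":(160,80,140,170),"top":(130,170,150,170)}.items():
    im=r.snapshot(n)[:,:,::-1];cv2.imwrite(f"pics/{n}1.png",im)
a=cv2.imread("pics/side1.png")[130:230,160:275];b=cv2.imread("pics/top1.png")[195:305,155:270]
cv2.imwrite("pics/c1.png",np.hstack([cv2.resize(a,(400,348),interpolation=2),cv2.resize(b,(400,383),interpolation=2)[:348]]))
```

```text
t 5.1 [0.4539 0.3838 0.182 ] F [ 0.9 -0.3 -0.4]
rot [0.003, 0.002, 0.001] xyz [-0.0036, -0.0039, 0.0464] rows 1.1
```

View pics/c1.png

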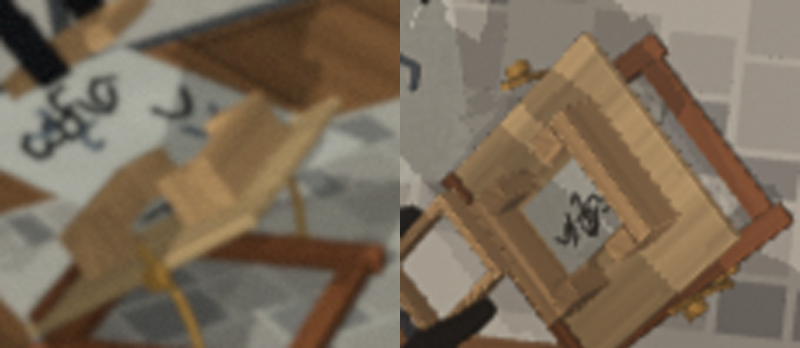

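Side panel: the held spacer is at the upper left, well out along the normal. Top panel: the spacer is at lower left, around crop (445,260). I'll project the expected positions to compare.

Run:
```python
from h import *
s=r.get_state();p=np.array(s["tool_pos"]);Q=R.from_quat(s["eef_rot"]);print(Q.as_matrix().round(3))
ctr=p-.012*Q.apply([0,0,1.])
print("spacer ctr px",proj("top",ctr),proj("side",ctr),"rebfloor",proj("top",REB),proj("side",REB), "front",proj("top",reb(0,0,.027)))
# frame-front corners reprojected into crop coords of easel.png (5x) and se.png(6x)
for x in(-.064,.064):
  for y in(-.0515,.0515):
    P=reb(x,y,.027);print(x,y,((proj("top",P)-(160,190)+.5)*5).round(0),((proj("side",P)-(160,148)+.5)*6).round(0))
b=cv2.imread("pics/top1.png")[225:345,110:230];cv2.imwrite("pics/c2.png",cv2.resize(b,(600,600),interpolation=2))
```

```text
[[-0.531  0.783  0.325]
 [ 0.665  0.622 -0.414]
 [-0.526 -0.003 -0.851]]
spacer ctr px [167.72050786 272.3393405 ] [175.75662801 143.82260112] rebfloor [208.02442052 254.43114113] [212.82346936 186.56000718] front [200.72085956 257.68967266]
-0.064 -0.0515 [200. 493.] [102. 308.]
-0.064 0.0515 [ 76. 327.] [205. 186.]
0.064 -0.0515 [344. 355.] [357. 167.]
0.064 0.0515 [213. 181.] [450.  49.]
```

View pics/c2.png

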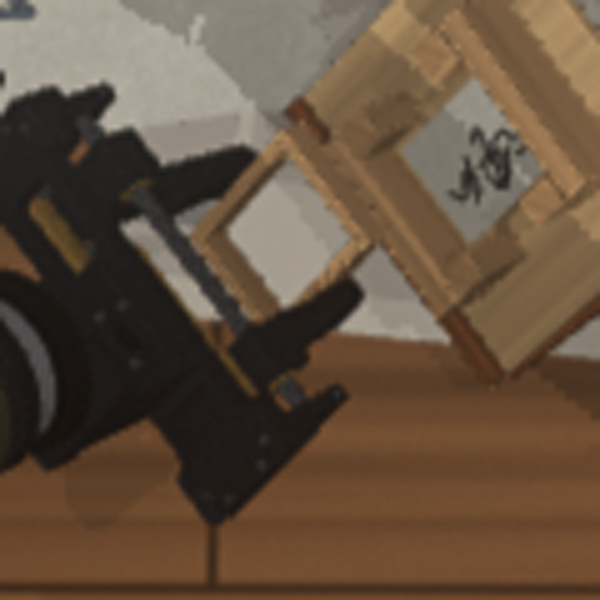

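Spacer corners in the crop are about (287,135), (372,240) and (192,238), and the visible floor strip's corners about (400,150), (470,80), (545,175) and (470,245). I'll compare both with prediction.

Run:
```python
from h import *
def onpl(n,p,P0,N):
    o,d=ray(n,p);return o+d*(((P0-o)@N)/(d@N))
off=(110,225)
for p in [(400,150),(470,80),(545,175),(470,245)]:
    X=onpl("top",up(p,5,off),REB,fz)-REB;print("floor x %.1f y %.1f"%(X@fx*1e3,X@fy*1e3))
s=r.get_state();p=np.array(s["tool_pos"]);Q=R.from_quat(s["eef_rot"])
T=p-.012*Q.apply([0,0,1.])-.007*Q.apply([0,0,1.]);N=Q.apply([0,0,1.])
for q in [(287,135),(372,240),(192,238),(272,318)]:
    X=Q.inv().apply(onpl("top",up(q,5,off),T,N)-T);print("spacer tool x %.1f y %.1f"%(X[0]*1e3,X[1]*1e3))
# front outer corners/edges from top & side crops on front plane
F=reb(0,0,.027)
for n,o,sc,ps in(("top",(160,190),5,[(202,488),(78,322),(212,183),(335,368)]),("side",(160,148),6,[(108,300),(205,190),(445,50),(362,168)])):
    for q in ps:
        X=onpl(n,up(q,sc,o),F,fz)-F;print(n,"front x %.1f y %.1f"%(X@fx*1e3,X@fy*1e3))
```

```text
floor x -49.6 y 33.0
floor x 15.5 y 32.1
floor x 17.4 y -27.6
floor x -50.2 y -26.6
spacer tool x -44.8 y 30.6
spacer tool x -46.7 y -29.5
spacer tool x 42.4 y 32.1
spacer tool x 32.7 y -20.8
top front x -60.7 y -50.9
top front x -60.7 y 52.3
top front x 62.9 y 50.8
top front x 54.9 y -53.1
side front x -63.2 y -46.3
side front x -60.3 y 44.3
side front x 60.8 y 53.3
side front x 69.5 y -58.0
```

Run:
```python
from h import *
plan((reb(-.0015,.0007,.03),FR),(reb(-.0015,.0007,.012),FR),(reb(-.0015,.0007,0),FR))
```

```text
t 5.2 [0.4486 0.3915 0.1765] F [-0.4  0.5 -0.3]
rot [0.006, -0.006, 0.016] xyz [-0.0134, -0.0043, 0.0816] rows 2.0
rot [0.0, 0.0, 0.0] xyz [0.0, -0.0, 0.018] rows 0.4
rot [0.0, 0.0, 0.0] xyz [0.0, -0.0, 0.012] rows 0.3
```

Call:
{"op": "carry_out", "data": {
  "plan": [
    {"rot":[0,0,0],"xyz":[0,0,0.02],"grip":110},
    {"rot":[0,0,0],"xyz":[0,0,0.04],"grip":110},
    {"rot":[0,0,0],"xyz":[0,0,0.05],"grip":110},
    {"rot":[0,0,0],"xyz":[0,0,0.055],"grip":110},
    {"rot":[0,0,0],"xyz":[0,0,0.055],"grip":110},
    {"rot":[0,0,0],"xyz":[0,0,0.055],"grip":110},
    {"rot":[0,0,0],"xyz":[0,0,0.055],"grip":110},
    {"rot":[0,0,0],"xyz":[0,0,0.055],"grip":110}
  ]
}}

```text
clock: 5.87
tool_pos: [0.4736, 0.3585, 0.1358]
eef_rot: [0.425, 0.862, -0.121, 0.248]
contact_force: [-0.5, -0.7, -0.8]
opening: 0.724
finger_force: 15.0
```

Run:
```python
from h import *
plan((reb(0,0,.055),FR))
im=r.snapshot("top")[:,:,::-1]; plan((reb(0,0,.03),FR))
sd=r.snapshot("side")[:,:,::-1]; plan()
cv2.imwrite("pics/top2.png",im);cv2.imwrite("pics/side2.png",sd)
a=cv2.resize(sd[118:218,160:260],(400,400),interpolation=2);b=cv2.resize(im[205:305,145:245],(400,400),interpolation=2)
cv2.imwrite("pics/c3.png",np.hstack([a,b]))
```

```text
t 5.87 [0.4736 0.3585 0.1358] F [-0.5 -0.7 -0.8]
rot [0.001, -0.001, -0.0] xyz [-0.001, -0.004, 0.0003] rows 0.1
t 5.92 [0.4736 0.3584 0.1357] F [0.4 0.2 0.2]
rot [0.001, -0.001, 0.0] xyz [-0.001, -0.0039, 0.0251] rows 0.6
t 5.97 [0.4736 0.3582 0.1356] F [ 0.4 -0.4  0.6]
```

View pics/c3.png

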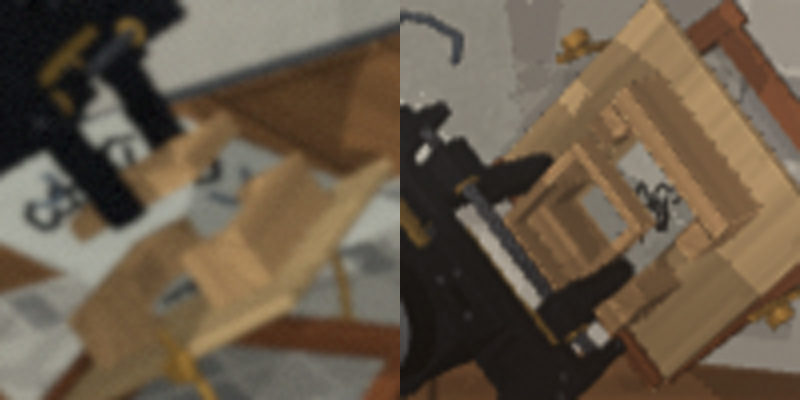

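The spacer now hovers just below-left of the opening; its top-face corners in the right panel are about (575,147), (650,228) and (514,220).

Run:
```python
from h import *
def onpl(n,p,P0,N):
    o,d=ray(n,p);return o+d*(((P0-o)@N)/(d@N))
s=r.get_state();p=np.array(s["tool_pos"]);Q=R.from_quat(s["eef_rot"]);N=Q.apply([0,0,1.]);T=p-.0185*N
for q in [(575,147),(650,228),(514,220)]:
    X=Q.inv().apply(onpl("top",up((q[0]-400,q[1]),4,(145,205)),T,N)-T);print("spacer tool x %.1f y %.1f"%(X[0]*1e3,X[1]*1e3))
im=cv2.imread("pics/top2.png")
c=cv2.goodFeaturesToTrack(cv2.cvtColor(im,cv2.COLOR_BGR2GRAY)[205:275,165:225],20,.05,4)
g=cv2.cvtColor(im,cv2.COLOR_BGR2GRAY)
c=cv2.cornerSubPix(g,(c+[165,205]).astype(np.float32),(2,2),(-1,-1),(3,30,.01)).reshape(-1,2)
for q in c:
    X=Q.inv().apply(onpl("top",q,T,N)-T)
    if abs(abs(X[0])-.0445)<.006 and abs(abs(X[1])-.032)<.006 or abs(abs(X[0])-.0375)<.005 and abs(abs(X[1])-.025)<.005: print(q.round(1),"tool",(X*1e3).round(1))
```

```text
spacer tool x -45.0 y 30.9
spacer tool x -53.7 y -33.1
spacer tool x 28.5 y 27.6
[166.7 261.8] tool [49.7 35.4  0. ]
```

Call:
{"op": "carry_out", "data": {
  "plan": [
    {"rot":[0,0,0],"xyz":[-0.0005,-0.0032,0.01],"grip":110},
    {"rot":[0,0,0],"xyz":[-0.0005,-0.0032,0.02],"grip":110},
    {"rot":[0,0,0],"xyz":[-0.0005,-0.0032,0.028],"grip":110},
    {"rot":[0,0,0],"xyz":[-0.0005,-0.0032,0.032],"grip":110},
    {"rot":[0,0,0],"xyz":[-0.0005,-0.0032,0.036],"grip":110},
    {"rot":[0,0,0],"xyz":[-0.0005,-0.0032,0.04],"grip":110},
    {"rot":[0,0,0],"xyz":[-0.0005,-0.0032,0.042],"grip":110},
    {"rot":[0,0,0],"xyz":[-0.0005,-0.0032,0.042],"grip":110}
  ]
}}

```text
clock: 6.63
tool_pos: [0.4849, 0.3374, 0.0996]
eef_rot: [0.425, 0.862, -0.123, 0.248]
contact_force: [-0.6, 1.0, 0.5]
opening: 0.724
finger_force: 15.0
```

```bash
cat >> h.py <<'E'
def st():
    s=r.get_state();p=np.array(s["tool_pos"])-REB;Q=R.from_quat(s["eef_rot"]);f=np.array(s["contact_force"]);m=np.array(s["moment"])
    print("t %.2f reb mm"%s["clock"],(np.array([p@fx,p@fy,p@fz])*1e3).round(1),"F reb",np.round([f@fx,f@fy,f@fz],1),"M",np.round([m@fx,m@fy,m@fz],2),"rotdev",(FR.inv()*Q).as_rotvec().round(3),"open",round(s["opening"]*88,1),"fg",round(s["finger_force"],1))
E
python3 -c "
from h import *
st()"
```

```text
t 6.63 reb mm [-0.3  0.1 12. ] F reb [-0.7  0.1  1.1] M [-0.18  0.55  0.  ] rotdev [ 0.001  0.    -0.   ] open 63.7 fg 15.0
```

Call:
{"op": "carry_out", "data": {
  "plan": [
    {"rot":[0,0,0],"xyz":[0,0,0.004],"grip":110},
    {"rot":[0,0,0],"xyz":[0,0,0.008],"grip":110},
    {"rot":[0,0,0],"xyz":[0,0,0.011],"grip":110},
    {"rot":[0,0,0],"xyz":[0,0,0.013],"grip":110},
    {"rot":[0,0,0],"xyz":[0,0,0.015],"grip":110},
    {"rot":[0,0,0],"xyz":[0,0,0.015],"grip":110},
    {"rot":[0,0,0],"xyz":[0,0,0.015],"grip":110}
  ]
}}

```text
clock: 7.22
tool_pos: [0.489, 0.3328, 0.0891]
eef_rot: [0.425, 0.862, -0.121, 0.248]
contact_force: [-10.4, 4.6, 18.4]
opening: 0.722
finger_force: 15.0
```

```bash
python3 -c "
from h import *
st()"
```

```text
t 7.22 reb mm [-0.5  0.5 -0.1] F reb [ 1.3 -5.5 20.9] M [-1.23  0.21  0.02] rotdev [-0.001  0.001 -0.   ] open 63.5 fg 15.0
```

Call:
{"op": "carry_out", "data": {
  "plan": [
    {"rot":[0,0,0],"xyz":[0,-0.001,-0.001],"grip":110},
    {"rot":[0,0,0],"xyz":[0,-0.001,-0.001],"grip":110},
    {"rot":[0,0,0],"xyz":[0,-0.001,-0.001],"grip":110}
  ]
}}

```text
clock: 7.47
tool_pos: [0.4889, 0.3328, 0.0892]
eef_rot: [0.425, 0.862, -0.121, 0.248]
contact_force: [-4.2, 4.2, 10.8]
opening: 0.726
finger_force: 15.0
```

```bash
python3 -c "
from h import *
st()
sd=r.snapshot('side')[:,:,::-1];im=r.snapshot('top')[:,:,::-1];st()
cv2.imwrite('pics/top3.png',im);cv2.imwrite('pics/side3.png',sd)
a=cv2.resize(sd[138:218,160:240],(400,400),interpolation=2);b=cv2.resize(im[215:295,165:245],(400,400),interpolation=2)
cv2.imwrite('pics/c4.png',np.hstack([a,b]))"
```

```text
t 7.47 reb mm [-0.6  0.5  0. ] F reb [ 0.8 -0.8 12.3] M [-0.47  0.32  0.04] rotdev [-0.003  0.001  0.   ] open 63.9 fg 15.0
t 7.57 reb mm [-0.6  0.5 -0. ] F reb [-0.  -1.9 11.8] M [-0.46  0.34  0.02] rotdev [-0.003  0.001  0.   ] open 63.7 fg 15.0
```

View pics/c4.png

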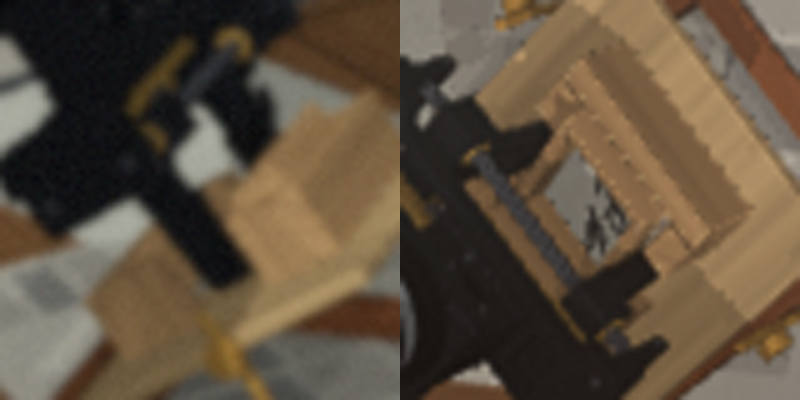

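Spacer appears inside the frame, pad tips at about (225,285) in the left panel just above the board. I'll release it.

Call:
{"op": "carry_out", "data": {
  "plan": [
    {"rot":[0,0,0],"xyz":[0,0,-0.001],"grip":110},
    {"rot":[0,0,0],"xyz":[0,0,-0.0015],"grip":60},
    {"rot":[0,0,0],"xyz":[0,0,-0.0015],"grip":30},
    {"rot":[0,0,0],"xyz":[0,0,-0.0015],"grip":0},
    {"rot":[0,0,0],"xyz":[0,0,-0.0015],"grip":0},
    {"rot":[0,0,0],"xyz":[0,0,-0.0015],"grip":0},
    {"rot":[0,0,0],"xyz":[0,0,-0.0015],"grip":0}
  ]
}}

```text
clock: 8.15
tool_pos: [0.4881, 0.3314, 0.0891]
eef_rot: [0.425, 0.862, -0.123, 0.248]
contact_force: [0.4, 0.3, 0.4]
opening: 0.999
finger_force: 0.0
```

```bash
python3 -c "
from h import *
st()
D=down(87.6)
plan((reb(0,0,.09),FR),((.50,.12,.25),D),((.4877,-.1303,.20),D),((.4877,-.1303,.0165),D))"
```

```text
t 8.15 reb mm [-0.2 -1.  -0.4] F reb [0.2 0.5 0.4] M [-0.07  0.49  0.04] rotdev [ 0.001  0.    -0.   ] open 87.9 fg 0.0
t 8.15 [0.4881 0.3314 0.0891] F [0.4 0.3 0.4]
rot [-0.001, -0.0, 0.0] xyz [-0.0002, 0.0009, -0.0904] rows 2.2
rot [-0.245, 0.523, -0.851] xyz [-0.2336, -0.1203, 0.047] rows 8.2
rot [0.0, 0.0, 0.0] xyz [0.0018, -0.2506, 0.05] rows 6.1
rot [0.0, 0.0, 0.0] xyz [0.0, 0.0, 0.1835] rows 4.4
```

Call:
{"op": "carry_out", "data": {
  "plan": [
    {"rot":[0,0,0],"xyz":[0,0,-0.03],"grip":0},
    {"rot":[0,0,0],"xyz":[0,0,-0.065],"grip":0},
    {"rot":[0,0,0],"xyz":[0,0,-0.09],"grip":0}
  ]
}}

```text
clock: 8.4
tool_pos: [0.4586, 0.3707, 0.1669]
eef_rot: [0.425, 0.862, -0.122, 0.248]
contact_force: [-0.1, 0.9, 0.6]
opening: 1.001
finger_force: 0.0
```

Call:
{"op": "carry_out", "data": {
  "plan": [
    {"rot":[-0.03,0.064,-0.104],"xyz":[-0.028,-0.015,0.006],"grip":0},
    {"rot":[-0.06,0.128,-0.208],"xyz":[-0.057,-0.03,0.012],"grip":0},
    {"rot":[-0.09,0.192,-0.312],"xyz":[-0.086,-0.045,0.018],"grip":0},
    {"rot":[-0.12,0.256,-0.416],"xyz":[-0.116,-0.06,0.024],"grip":0},
    {"rot":[-0.15,0.32,-0.52],"xyz":[-0.146,-0.075,0.03],"grip":0},
    {"rot":[-0.18,0.384,-0.624],"xyz":[-0.176,-0.09,0.036],"grip":0},
    {"rot":[-0.21,0.448,-0.728],"xyz":[-0.205,-0.105,0.042],"grip":0},
    {"rot":[-0.24,0.512,-0.83],"xyz":[-0.2336,-0.12,0.047],"grip":0}
  ]
}}

```text
clock: 9.07
tool_pos: [0.4979, 0.1307, 0.2453]
eef_rot: [0.079, 0.996, -0.019, 0.034]
contact_force: [1.2, 0.2, -1.0]
opening: 1.001
finger_force: 0.0
```

```bash
python3 -c "
from h import *
D=down(87.6)
plan(((.4877,-.1303,.20),D),((.4877,-.1303,.0145),D))"
```

```text
t 9.07 [0.4979 0.1307 0.2453] F [ 1.2  0.2 -1. ]
rot [-0.036, 0.068, -0.117] xyz [-0.0277, -0.2577, 0.0557] rows 6.4
rot [0.0, 0.0, 0.0] xyz [0.0, 0.0, 0.1855] rows 4.4
```

Call:
{"op": "carry_out", "data": {
  "plan": [
    {"rot":[-0.005,0.011,-0.021],"xyz":[0,-0.035,0.007],"grip":0},
    {"rot":[-0.005,0.011,-0.021],"xyz":[0,-0.075,0.015],"grip":0},
    {"rot":[-0.005,0.011,-0.021],"xyz":[0,-0.115,0.023],"grip":0},
    {"rot":[-0.005,0.011,-0.021],"xyz":[0.001,-0.155,0.031],"grip":0},
    {"rot":[-0.005,0.011,-0.021],"xyz":[0.001,-0.195,0.039],"grip":0},
    {"rot":[-0.005,0.011,-0.021],"xyz":[0.002,-0.23,0.046],"grip":0},
    {"rot":[-0.005,0.011,-0.021],"xyz":[0.002,-0.2506,0.05],"grip":0},
    {"rot":[-0.005,0.011,-0.021],"xyz":[0.002,-0.2506,0.05],"grip":0}
  ]
}}

```text
clock: 9.73
tool_pos: [0.456, -0.1223, 0.2018]
eef_rot: [0.075, 0.997, -0.019, 0.027]
contact_force: [0.9, 0.3, 0.0]
opening: 0.997
finger_force: 0.0
```

Call:
{"op": "carry_out", "data": {
  "plan": [
    {"rot":[0,0,0],"xyz":[0,0,0.03],"grip":0},
    {"rot":[0,0,0],"xyz":[0,0,0.06],"grip":0},
    {"rot":[0,0,0],"xyz":[0,0,0.09],"grip":0},
    {"rot":[0,0,0],"xyz":[0,0,0.11],"grip":0},
    {"rot":[0,0,0],"xyz":[0,0,0.12],"grip":0},
    {"rot":[0,0,0],"xyz":[0,0,0.12],"grip":0},
    {"rot":[0,0,0],"xyz":[0,0,0.12],"grip":0}
  ]
}}

```text
clock: 10.32
tool_pos: [0.4653, -0.1199, 0.0828]
eef_rot: [0.07, 0.997, -0.017, 0.028]
contact_force: [-0.4, -0.5, 0.6]
opening: 0.996
finger_force: 0.0
```

```bash
python3 -c "
from h import *
D=down(87.6)
plan(((.4877,-.1303,.0145),D))
sd=r.snapshot('side')[:,:,::-1];im=r.snapshot('top')[:,:,::-1]
cv2.imwrite('pics/top4.png',im);cv2.imwrite('pics/side4.png',sd)
a=cv2.resize(sd[138:218,160:240],(400,400),interpolation=2);b=cv2.resize(im[215:295,165:245],(400,400),interpolation=2)
cv2.imwrite('pics/c5.png',np.hstack([a,b]))"
```

```text
t 10.32 [ 0.4653 -0.1199  0.0828] F [-0.4 -0.5  0.6]
rot [-0.032, 0.058, -0.098] xyz [-0.0196, -0.0052, 0.0697] rows 1.7
```

View pics/c5.png

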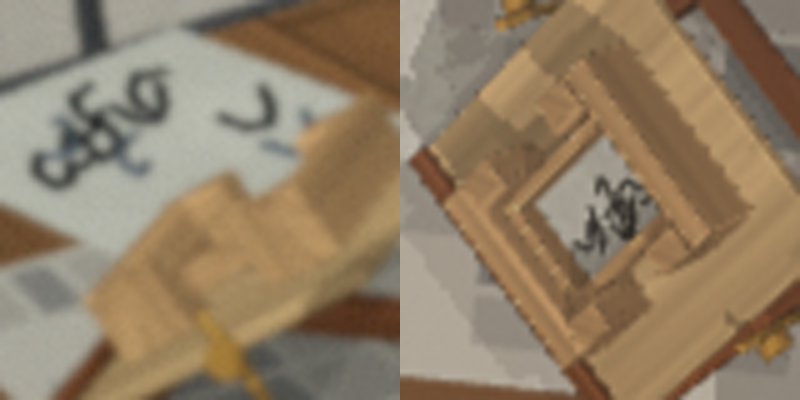

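The spacer lies square in the rebate in both views. Its opening corners in the right panel are about (612,135), (535,203), (590,283) and (663,215). Next, the pane.

Call:
{"op": "carry_out", "data": {
  "plan": [
    {"rot":[-0.032,0.058,-0.098],"xyz":[-0.021,-0.0055,0.005],"grip":0},
    {"rot":[-0.032,0.058,-0.098],"xyz":[-0.0208,-0.0054,0.02],"grip":0},
    {"rot":[-0.032,0.058,-0.098],"xyz":[-0.02,-0.0052,0.04],"grip":0},
    {"rot":[-0.032,0.058,-0.098],"xyz":[-0.0198,-0.0052,0.05],"grip":0},
    {"rot":[-0.032,0.058,-0.098],"xyz":[-0.0198,-0.0052,0.05],"grip":0},
    {"rot":[-0.032,0.058,-0.098],"xyz":[-0.0198,-0.0052,0.05],"grip":0},
    {"rot":[-0.032,0.058,-0.098],"xyz":[-0.0198,-0.0052,0.05],"grip":0}
  ]
}}

```text
clock: 11.0
tool_pos: [0.487, -0.1301, 0.0353]
eef_rot: [0.021, 1.0, -0.0, 0.001]
contact_force: [-0.6, -0.2, 0.8]
opening: 0.998
finger_force: 0.0
```

```bash
python3 -c "
from h import *
plan(((.4877,-.1303,.0145),down(87.6)))"
```

```text
t 11.0 [ 0.487  -0.1301  0.0353] F [-0.6 -0.2  0.8]
rot [-0.001, 0.001, -0.0] xyz [-0.0007, -0.0002, 0.0208] rows 0.5
```

Call:
{"op": "carry_out", "data": {
  "plan": [
    {"rot":[0,0,0],"xyz":[-0.0007,0,0.01],"grip":0},
    {"rot":[0,0,0],"xyz":[-0.0007,0,0.021],"grip":0},
    {"rot":[0,0,0],"xyz":[-0.0007,0,0.021],"grip":0},
    {"rot":[0,0,0],"xyz":[-0.0007,0,0.021],"grip":40},
    {"rot":[0,0,0],"xyz":[-0.0007,0,0.021],"grip":110},
    {"rot":[0,0,0],"xyz":[-0.0007,0,0.021],"grip":110},
    {"rot":[0,0,0],"xyz":[-0.0007,0,0.021],"grip":110},
    {"rot":[0,0,0],"xyz":[-0.0007,0,0.021],"grip":110}
  ],
  "squeeze": 20
}}

```text
clock: 11.67
tool_pos: [0.4878, -0.1305, 0.0138]
eef_rot: [0.022, 1.0, -0.0, 0.001]
contact_force: [0.7, 0.3, 1.7]
opening: 0.723
finger_force: 20.0
```

```bash
python3 -c "
from h import *
D=down(87.6)
s=r.get_state();print(s['opening'],s['finger_force'])
plan(((.4877,-.1303,.23),D),((.49,.12,.25),D),(reb(-.0003,-.0003,.10),FR))"
```

```text
0.7226272215133064 20.0001060962677
t 11.67 [ 0.4878 -0.1305  0.0138] F [0.7 0.3 1.7]
rot [-0.0, 0.001, -0.001] xyz [-0.0002, 0.0001, -0.2162] rows 5.2
rot [0.0, 0.0, 0.0] xyz [0.0082, 0.2502, -0.02] rows 6.0
rot [0.245, -0.523, 0.851] xyz [0.0445, 0.2526, 0.0759] rows 8.2
```

```bash
python3 -c "
from h import *
D=down(87.6);D2=R.from_quat((D*R.from_rotvec((D.inv()*FR).as_rotvec()*.4)).as_quat())
plan(((.4877,-.1303,.24),D),((.48,.12,.26),D2),(reb(-.0003,-.0003,.10),FR))"
```

```text
t 11.67 [ 0.4878 -0.1305  0.0138] F [0.7 0.3 1.7]
rot [-0.0, 0.001, -0.001] xyz [-0.0002, 0.0001, -0.2262] rows 5.4
rot [0.098, -0.209, 0.34] xyz [0.0182, 0.2498, -0.02] rows 6.0
rot [0.147, -0.314, 0.511] xyz [0.1319, 0.2308, 0.0442] rows 6.5
```

Call:
{"op": "carry_out", "data": {
  "plan": [
    {"rot":[0,0,0],"xyz":[0,0,-0.02],"grip":110},
    {"rot":[0,0,0],"xyz":[0,0,-0.05],"grip":110},
    {"rot":[0,0,0],"xyz":[0,0,-0.085],"grip":110},
    {"rot":[0,0,0],"xyz":[0,0,-0.12],"grip":110},
    {"rot":[0,0,0],"xyz":[0,0,-0.155],"grip":110},
    {"rot":[0,0,0],"xyz":[0,0,-0.19],"grip":110},
    {"rot":[0,0,0],"xyz":[0,0,-0.215],"grip":110},
    {"rot":[0,0,0],"xyz":[0,0,-0.226],"grip":110}
  ]
}}

```text
clock: 12.33
tool_pos: [0.4888, -0.1305, 0.2432]
eef_rot: [0.022, 1.0, -0.001, 0.003]
contact_force: [-0.8, 0.2, -0.7]
opening: 0.716
finger_force: 20.0
```

Call:
{"op": "carry_out", "data": {
  "plan": [
    {"rot":[0.012,-0.026,0.042],"xyz":[0.002,0.031,-0.002],"grip":110},
    {"rot":[0.024,-0.052,0.085],"xyz":[0.004,0.062,-0.005],"grip":110},
    {"rot":[0.036,-0.078,0.127],"xyz":[0.007,0.094,-0.008],"grip":110},
    {"rot":[0.049,-0.105,0.17],"xyz":[0.009,0.125,-0.01],"grip":110},
    {"rot":[0.061,-0.131,0.212],"xyz":[0.011,0.156,-0.012],"grip":110},
    {"rot":[0.073,-0.157,0.255],"xyz":[0.014,0.187,-0.015],"grip":110},
    {"rot":[0.085,-0.183,0.297],"xyz":[0.016,0.219,-0.018],"grip":110},
    {"rot":[0.098,-0.209,0.34],"xyz":[0.018,0.25,-0.02],"grip":110}
  ]
}}

```text
clock: 13.0
tool_pos: [0.4796, 0.1215, 0.2598]
eef_rot: [0.191, 0.975, -0.051, 0.104]
contact_force: [1.3, 0.9, -1.5]
opening: 0.719
finger_force: 20.0
```

Call:
{"op": "carry_out", "data": {
  "plan": [
    {"rot":[0.018,-0.039,0.064],"xyz":[0.016,0.029,0.006],"grip":110},
    {"rot":[0.037,-0.078,0.128],"xyz":[0.033,0.058,0.011],"grip":110},
    {"rot":[0.055,-0.118,0.192],"xyz":[0.049,0.087,0.017],"grip":110},
    {"rot":[0.073,-0.157,0.255],"xyz":[0.066,0.115,0.022],"grip":110},
    {"rot":[0.092,-0.196,0.319],"xyz":[0.082,0.144,0.028],"grip":110},
    {"rot":[0.11,-0.235,0.383],"xyz":[0.099,0.173,0.033],"grip":110},
    {"rot":[0.129,-0.275,0.447],"xyz":[0.115,0.202,0.039],"grip":110},
    {"rot":[0.147,-0.314,0.511],"xyz":[0.132,0.231,0.044],"grip":110}
  ]
}}

```text
clock: 13.67
tool_pos: [0.4553, 0.3764, 0.1729]
eef_rot: [0.426, 0.861, -0.123, 0.249]
contact_force: [1.3, 0.2, 0.1]
opening: 0.723
finger_force: 20.0
```

Call:
{"op": "carry_out", "data": {
  "plan": [
    {"rot":[0,0,0],"xyz":[0,0,0],"grip":110},
    {"rot":[0,0,0],"xyz":[0,0,0.01],"grip":110},
    {"rot":[0,0,0],"xyz":[0,0,0.02],"grip":110},
    {"rot":[0,0,0],"xyz":[0,0,0.03],"grip":110},
    {"rot":[0,0,0],"xyz":[0,0,0.03],"grip":110},
    {"rot":[0,0,0],"xyz":[0,0,0.03],"grip":110},
    {"rot":[0,0,0],"xyz":[0,0,0.03],"grip":110}
  ]
}}

```text
clock: 14.25
tool_pos: [0.4666, 0.3612, 0.1485]
eef_rot: [0.426, 0.861, -0.123, 0.248]
contact_force: [0.6, 0.2, 0.2]
opening: 0.723
finger_force: 20.0
```

```bash
python3 -c "
from h import *
st();plan((reb(-.0003,-.0003,.04),FR))"
```

```text
t 14.25 reb mm [ 0.4  0.1 69.4] F reb [0.3 0.6 0. ] M [-0.04  0.56  0.  ] rotdev [ 0.001 -0.     0.003] open 63.6 fg 20.0
t 14.25 [0.4666 0.3612 0.1485] F [0.6 0.2 0.2]
rot [-0.001, 0.0, -0.003] xyz [0.0007, -0.0003, 0.0294] rows 0.7
```

Call:
{"op": "carry_out", "data": {
  "plan": [
    {"rot":[-0.001,0,-0.003],"xyz":[0.0007,-0.0004,0.01],"grip":110},
    {"rot":[-0.001,0,-0.003],"xyz":[0.0007,-0.0004,0.025],"grip":110},
    {"rot":[-0.001,0,-0.003],"xyz":[0.0007,-0.0004,0.036],"grip":110},
    {"rot":[-0.001,0,-0.003],"xyz":[0.0007,-0.0004,0.042],"grip":110},
    {"rot":[-0.001,0,-0.003],"xyz":[0.0007,-0.0004,0.046],"grip":110},
    {"rot":[-0.001,0,-0.003],"xyz":[0.0007,-0.0004,0.049],"grip":110},
    {"rot":[-0.001,0,-0.003],"xyz":[0.0007,-0.0004,0.051],"grip":110},
    {"rot":[-0.001,0,-0.003],"xyz":[0.0007,-0.0004,0.051],"grip":110}
  ]
}}

```text
clock: 14.92
tool_pos: [0.4819, 0.3409, 0.1043]
eef_rot: [0.424, 0.862, -0.122, 0.248]
contact_force: [-0.6, -0.4, -0.4]
opening: 0.72
finger_force: 20.0
```

```bash
python3 -c "
from h import *
st()"
```

```text
t 14.92 reb mm [-1.6 -0.2 18.5] F reb [-0.2 -0.7 -0.3] M [-0.03  0.5   0.02] rotdev [-0.    -0.    -0.002] open 63.4 fg 20.0
```

Call:
{"op": "carry_out", "data": {
  "plan": [
    {"rot":[0,0,0],"xyz":[-0.0005,0,0.001],"grip":110},
    {"rot":[0,0,0],"xyz":[-0.0005,0,0.002],"grip":110},
    {"rot":[0,0,0],"xyz":[-0.0005,0,0.003],"grip":110},
    {"rot":[0,0,0],"xyz":[-0.0005,0,0.003],"grip":110}
  ]
}}

```text
clock: 15.25
tool_pos: [0.4831, 0.3394, 0.1022]
eef_rot: [0.424, 0.862, -0.122, 0.248]
contact_force: [-0.3, 0.7, -0.4]
opening: 0.723
finger_force: 20.0
```

```bash
python3 -c "
from h import *
st()"
```

```text
t 15.25 reb mm [-1.1 -0.1 15.6] F reb [-0.8  0.1  0.1] M [-0.06  0.59  0.03] rotdev [-0.    -0.    -0.002] open 63.7 fg 20.0
```

No contact at 15.6; continuing to seat it (contact expected near 14.3).

Call:
{"op": "carry_out", "data": {
  "plan": [
    {"rot":[0,0,0],"xyz":[0,0,0.001],"grip":110},
    {"rot":[0,0,0],"xyz":[0,0,0.002],"grip":110},
    {"rot":[0,0,0],"xyz":[0,0,0.0025],"grip":110},
    {"rot":[0,0,0],"xyz":[0,0,0.0025],"grip":110}
  ]
}}

```text
clock: 15.58
tool_pos: [0.4838, 0.3389, 0.1006]
eef_rot: [0.424, 0.862, -0.122, 0.248]
contact_force: [-1.8, 1.2, 4.5]
opening: 0.723
finger_force: 20.0
```

```bash
python3 -c "
from h import *
st()"
```

```text
t 15.58 reb mm [-1.2  0.2 13.9] F reb [ 0.7 -0.7  5. ] M [-0.18  0.44 -0.  ] rotdev [-0.001  0.    -0.002] open 63.6 fg 20.0
```

Call:
{"op": "carry_out", "data": {
  "plan": [
    {"rot":[0,0,0],"xyz":[0,0,-0.0005],"grip":60},
    {"rot":[0,0,0],"xyz":[0,0,-0.0005],"grip":20},
    {"rot":[0,0,0],"xyz":[0,0,-0.0005],"grip":0},
    {"rot":[0,0,0],"xyz":[0,0,-0.0005],"grip":0},
    {"rot":[0,0,0],"xyz":[0,0,-0.0005],"grip":0},
    {"rot":[0,0,0],"xyz":[0,0,-0.0005],"grip":0}
  ]
}}

```text
clock: 16.08
tool_pos: [0.4838, 0.3382, 0.1004]
eef_rot: [0.424, 0.862, -0.123, 0.248]
contact_force: [-0.5, 0.4, -1.1]
opening: 0.998
finger_force: 0.0
```

```bash
python3 -c "
from h import *
st()
D=down(81.9);D2=R.from_quat((FR*R.from_rotvec((FR.inv()*D).as_rotvec()*.5)).as_quat())
plan((reb(0,0,.10),FR),((.46,.14,.25),D2),((.4753,-.10,.25),D),((.4953,-.3154,.20),D),((.4953,-.3154,.06),D))"
```

```text
t 16.08 reb mm [-0.9 -0.3 13.4] F reb [-1.1 -0.1 -0.6] M [-0.08  0.46  0.04] rotdev [ 0.    -0.001 -0.002] open 87.8 fg 0.0
t 16.08 [0.4838 0.3382 0.1004] F [-0.5  0.4 -1.1]
rot [-0.0, 0.001, 0.002] xyz [-0.0009, 0.0003, -0.0866] rows 2.1
rot [-0.108, 0.266, -0.377] xyz [-0.1995, -0.1398, 0.0357] rows 5.9
rot [-0.108, 0.266, -0.377] xyz [-0.126, -0.1992, 0.0477] rows 5.8
rot [0.0, 0.0, 0.0] xyz [-0.0502, -0.2104, 0.05] rows 5.3
rot [0.0, 0.0, 0.0] xyz [0.0, 0.0, 0.14] rows 3.4
```

Call:
{"op": "carry_out", "data": {
  "plan": [
    {"rot":[0,0,0],"xyz":[0,0,-0.025],"grip":0},
    {"rot":[0,0,0],"xyz":[0,0,-0.055],"grip":0},
    {"rot":[0,0,0],"xyz":[0,0,-0.087],"grip":0},
    {"rot":[0,0,0],"xyz":[0,0,-0.087],"grip":0}
  ]
}}

```text
clock: 16.42
tool_pos: [0.4551, 0.3808, 0.1778]
eef_rot: [0.424, 0.864, -0.117, 0.247]
contact_force: [0.5, 1.5, -0.2]
opening: 1.0
finger_force: 0.0
```

```bash
python3 -c "
from h import *
print([onz('top',up(p,4.6,(362,165)),.085).round(3)[:2] for p in [(410,20),(478,212),(598,165)]])
# blue handle extent: mask
im=cv2.imread('pics/top0.png').astype(int);m=(im[...,0]>90)&(im[...,0]>im[...,2]+60)
y,x=np.nonzero(m);k=(x>440)&(x<530);print('handle',[onz('top',(x[k][i],y[k][i]),.144).round(3)[:2] for i in (x[k].argmin(),x[k].argmax())])
Q=down(81.9)
for sx in(-1,1):
  for sy in(-1,1): print('body',(np.array([.4953,-.3154,0])+Q.apply([sx*.0375,sy*.0935,0])).round(3)[:2])
st()"
```

```text
[array([ 0.7  , -0.265]), array([ 0.597, -0.3  ]), array([ 0.622, -0.364])]
handle [array([ 0.65 , -0.284]), array([ 0.692, -0.411])]
body [ 0.519 -0.413]
body [ 0.546 -0.228]
body [ 0.445 -0.403]
body [ 0.471 -0.218]
t 16.42 reb mm [ -3.2   2.8 106.2] F reb [-0.9  1.3  0.3] M [-0.    0.54  0.03] rotdev [-0.009  0.006 -0.002] open 88.0 fg 0.0
```

Call:
{"op": "carry_out", "data": {
  "plan": [
    {"rot":[-0.014,0.033,-0.047],"xyz":[-0.025,-0.017,0.004],"grip":0},
    {"rot":[-0.027,0.066,-0.094],"xyz":[-0.05,-0.035,0.009],"grip":0},
    {"rot":[-0.04,0.1,-0.141],"xyz":[-0.075,-0.052,0.013],"grip":0},
    {"rot":[-0.054,0.133,-0.189],"xyz":[-0.1,-0.07,0.018],"grip":0},
    {"rot":[-0.068,0.166,-0.236],"xyz":[-0.125,-0.087,0.022],"grip":0},
    {"rot":[-0.081,0.2,-0.283],"xyz":[-0.15,-0.105,0.027],"grip":0},
    {"rot":[-0.095,0.233,-0.33],"xyz":[-0.175,-0.122,0.031],"grip":0},
    {"rot":[-0.108,0.266,-0.377],"xyz":[-0.2,-0.14,0.036],"grip":0}
  ]
}}

```text
clock: 17.08
tool_pos: [0.4594, 0.1385, 0.2505]
eef_rot: [0.253, 0.957, -0.063, 0.127]
contact_force: [0.4, 0.1, -0.3]
opening: 0.998
finger_force: 0.0
```

Call:
{"op": "carry_out", "data": {
  "plan": [
    {"rot":[-0.014,0.033,-0.047],"xyz":[-0.016,-0.025,0.006],"grip":0},
    {"rot":[-0.027,0.066,-0.094],"xyz":[-0.031,-0.05,0.012],"grip":0},
    {"rot":[-0.04,0.1,-0.141],"xyz":[-0.047,-0.075,0.018],"grip":0},
    {"rot":[-0.054,0.133,-0.189],"xyz":[-0.063,-0.1,0.024],"grip":0},
    {"rot":[-0.068,0.166,-0.236],"xyz":[-0.079,-0.125,0.03],"grip":0},
    {"rot":[-0.081,0.2,-0.283],"xyz":[-0.094,-0.15,0.036],"grip":0},
    {"rot":[-0.095,0.233,-0.33],"xyz":[-0.11,-0.175,0.042],"grip":0},
    {"rot":[-0.108,0.266,-0.377],"xyz":[-0.126,-0.199,0.048],"grip":0}
  ]
}}

```text
clock: 17.75
tool_pos: [0.4747, -0.1021, 0.2498]
eef_rot: [0.07, 0.998, -0.0, -0.002]
contact_force: [-0.0, 0.2, -0.1]
opening: 0.999
finger_force: 0.0
```

Call:
{"op": "carry_out", "data": {
  "plan": [
    {"rot":[0,0,0],"xyz":[-0.01,-0.04,0.01],"grip":0},
    {"rot":[0,0,0],"xyz":[-0.019,-0.079,0.019],"grip":0},
    {"rot":[0,0,0],"xyz":[-0.028,-0.118,0.028],"grip":0},
    {"rot":[0,0,0],"xyz":[-0.037,-0.157,0.037],"grip":0},
    {"rot":[0,0,0],"xyz":[-0.046,-0.192,0.046],"grip":0},
    {"rot":[0,0,0],"xyz":[-0.05,-0.21,0.05],"grip":0},
    {"rot":[0,0,0],"xyz":[-0.05,-0.21,0.08],"grip":0},
    {"rot":[0,0,0],"xyz":[-0.05,-0.21,0.11],"grip":0}
  ]
}}

```text
clock: 18.42
tool_pos: [0.4956, -0.3179, 0.1398]
eef_rot: [0.072, 0.997, -0.002, 0.001]
contact_force: [0.1, 0.2, -0.6]
opening: 1.003
finger_force: 0.0
```

Call:
{"op": "carry_out", "data": {
  "plan": [
    {"rot":[0,0,0],"xyz":[0,0,0.03],"grip":0},
    {"rot":[0,0,0],"xyz":[0,0,0.06],"grip":0},
    {"rot":[0,0,0],"xyz":[0,0,0.08],"grip":0},
    {"rot":[0,0,0],"xyz":[0,0,0.08],"grip":0},
    {"rot":[0,0,0],"xyz":[0,0,0.08],"grip":0},
    {"rot":[0,0,0],"xyz":[0,0,0.08],"grip":0},
    {"rot":[0,0,0],"xyz":[0,0,0.08],"grip":0}
  ]
}}

```text
clock: 19.0
tool_pos: [0.4965, -0.3153, 0.0619]
eef_rot: [0.07, 0.998, -0.001, 0.001]
contact_force: [-0.1, -0.5, 0.4]
opening: 0.999
finger_force: 0.0
```

```bash
python3 -c "
from h import *
plan(((.4953,-.3154,.014),down(81.9)))
im=cv2.cvtColor(r.snapshot('top'),cv2.COLOR_RGB2BGR);cv2.imwrite('pics/top5.png',im)"
```

```text
t 19.0 [ 0.4965 -0.3153  0.0619] F [-0.1 -0.5  0.4]
rot [-0.002, 0.002, 0.001] xyz [0.0013, -0.0001, 0.0479] rows 1.1
```

Call:
{"op": "carry_out", "data": {
  "plan": [
    {"rot":[0,0,0],"xyz":[0.001,0,0.025],"grip":0},
    {"rot":[0,0,0],"xyz":[0.001,0,0.04],"grip":0},
    {"rot":[0,0,0],"xyz":[0.001,0,0.048],"grip":0},
    {"rot":[0,0,0],"xyz":[0.001,0,0.048],"grip":0},
    {"rot":[0,0,0],"xyz":[0.001,0,0.048],"grip":40},
    {"rot":[0,0,0],"xyz":[0.001,0,0.048],"grip":110},
    {"rot":[0,0,0],"xyz":[0.001,0,0.048],"grip":110},
    {"rot":[0,0,0],"xyz":[0.001,0,0.048],"grip":110}
  ],
  "squeeze": 15
}}

```text
clock: 19.72
tool_pos: [0.495, -0.3151, 0.0132]
eef_rot: [0.07, 0.998, -0.001, 0.0]
contact_force: [-0.4, 0.1, 2.2]
opening: 0.719
finger_force: 15.1
```

Call:
{"op": "carry_out", "data": {
  "plan": [
    {"rot":[0,0,0],"xyz":[0,0,0],"grip":110},
    {"rot":[0,0,0],"xyz":[0,0,0],"grip":110}
  ]
}}

```text
clock: 19.88
tool_pos: [0.495, -0.3151, 0.0132]
eef_rot: [0.07, 0.998, -0.001, 0.0]
contact_force: [-0.2, 0.5, 5.4]
opening: 0.722
finger_force: 15.0
```

```bash
python3 -c "
from h import *
D=down(81.9);D2=R.from_quat((FR*R.from_rotvec((FR.inv()*D).as_rotvec()*.5)).as_quat())
plan(((.4953,-.3154,.24),D),((.4753,-.10,.26),D),((.46,.14,.26),D2),(reb(-.0008,-.0002,.10),FR))"
```

```text
t 19.88 [ 0.495  -0.3151  0.0132] F [-0.2  0.5  5.4]
rot [-0.002, 0.0, 0.001] xyz [-0.0004, -0.0008, -0.2268] rows 5.4
rot [0.0, 0.0, 0.0] xyz [0.0502, 0.2104, -0.02] rows 5.2
rot [0.108, -0.266, 0.377] xyz [0.049, 0.2354, 0.0] rows 5.8
rot [0.108, -0.266, 0.377] xyz [0.1379, 0.205, 0.0383] rows 6.0
```

Call:
{"op": "carry_out", "data": {
  "plan": [
    {"rot":[0,0,0],"xyz":[0,0,-0.02],"grip":110},
    {"rot":[0,0,0],"xyz":[0,0,-0.05],"grip":110},
    {"rot":[0,0,0],"xyz":[0,0,-0.085],"grip":110},
    {"rot":[0,0,0],"xyz":[0,0,-0.12],"grip":110},
    {"rot":[0,0,0],"xyz":[0,0,-0.155],"grip":110},
    {"rot":[0,0,0],"xyz":[0,0,-0.19],"grip":110},
    {"rot":[0,0,0],"xyz":[0,0,-0.215],"grip":110},
    {"rot":[0,0,0],"xyz":[0,0,-0.227],"grip":110}
  ]
}}

```text
clock: 20.55
tool_pos: [0.4962, -0.3148, 0.2432]
eef_rot: [0.07, 0.998, -0.002, 0.002]
contact_force: [0.1, -0.2, -0.0]
opening: 0.722
finger_force: 15.0
```

Call:
{"op": "carry_out", "data": {
  "plan": [
    {"rot":[0,0,0],"xyz":[0.006,0.026,-0.002],"grip":110},
    {"rot":[0,0,0],"xyz":[0.012,0.052,-0.005],"grip":110},
    {"rot":[0,0,0],"xyz":[0.019,0.079,-0.007],"grip":110},
    {"rot":[0,0,0],"xyz":[0.025,0.105,-0.01],"grip":110},
    {"rot":[0,0,0],"xyz":[0.031,0.131,-0.012],"grip":110},
    {"rot":[0,0,0],"xyz":[0.037,0.157,-0.015],"grip":110},
    {"rot":[0,0,0],"xyz":[0.044,0.184,-0.017],"grip":110},
    {"rot":[0,0,0],"xyz":[0.05,0.21,-0.02],"grip":110}
  ]
}}

```text
clock: 21.22
tool_pos: [0.4738, -0.098, 0.2591]
eef_rot: [0.07, 0.998, -0.001, -0.001]
contact_force: [-0.7, 0.1, 0.4]
opening: 0.72
finger_force: 15.0
```

Call:
{"op": "carry_out", "data": {
  "plan": [
    {"rot":[0.014,-0.033,0.047],"xyz":[0.006,0.029,0],"grip":110},
    {"rot":[0.027,-0.066,0.094],"xyz":[0.012,0.059,0],"grip":110},
    {"rot":[0.04,-0.1,0.141],"xyz":[0.018,0.088,0],"grip":110},
    {"rot":[0.054,-0.133,0.189],"xyz":[0.024,0.118,0],"grip":110},
    {"rot":[0.068,-0.166,0.236],"xyz":[0.031,0.147,0],"grip":110},
    {"rot":[0.081,-0.2,0.283],"xyz":[0.037,0.177,0],"grip":110},
    {"rot":[0.095,-0.233,0.33],"xyz":[0.043,0.206,0],"grip":110},
    {"rot":[0.108,-0.266,0.377],"xyz":[0.049,0.235,0],"grip":110}
  ]
}}

```text
clock: 21.88
tool_pos: [0.4583, 0.1415, 0.259]
eef_rot: [0.255, 0.956, -0.064, 0.128]
contact_force: [0.7, -0.8, -0.7]
opening: 0.726
finger_force: 15.0
```

Call:
{"op": "carry_out", "data": {
  "plan": [
    {"rot":[0.014,-0.033,0.047],"xyz":[0.017,0.026,0.005],"grip":110},
    {"rot":[0.027,-0.066,0.094],"xyz":[0.034,0.051,0.01],"grip":110},
    {"rot":[0.04,-0.1,0.141],"xyz":[0.052,0.077,0.014],"grip":110},
    {"rot":[0.054,-0.133,0.189],"xyz":[0.069,0.102,0.019],"grip":110},
    {"rot":[0.068,-0.166,0.236],"xyz":[0.086,0.128,0.024],"grip":110},
    {"rot":[0.081,-0.2,0.283],"xyz":[0.103,0.154,0.029],"grip":110},
    {"rot":[0.095,-0.233,0.33],"xyz":[0.121,0.179,0.034],"grip":110},
    {"rot":[0.108,-0.266,0.377],"xyz":[0.138,0.205,0.038],"grip":110}
  ]
}}

```text
clock: 22.55
tool_pos: [0.453, 0.3764, 0.1718]
eef_rot: [0.425, 0.862, -0.123, 0.248]
contact_force: [0.4, 0.2, -0.1]
opening: 0.72
finger_force: 15.0
```

Call:
{"op": "carry_out", "data": {
  "plan": [
    {"rot":[0,0,0],"xyz":[0,0,0],"grip":110},
    {"rot":[0,0,0],"xyz":[0,0,0.015],"grip":110},
    {"rot":[0,0,0],"xyz":[0,0,0.03],"grip":110},
    {"rot":[0,0,0],"xyz":[0,0,0.05],"grip":110},
    {"rot":[0,0,0],"xyz":[0,0,0.05],"grip":110},
    {"rot":[0,0,0],"xyz":[0,0,0.05],"grip":110},
    {"rot":[0,0,0],"xyz":[0,0,0.05],"grip":110}
  ]
}}

```text
clock: 23.13
tool_pos: [0.4702, 0.3545, 0.1308]
eef_rot: [0.424, 0.863, -0.122, 0.248]
contact_force: [0.8, -0.2, 0.2]
opening: 0.725
finger_force: 15.0
```

```bash
python3 -c "
from h import *
st();plan((reb(-.0008,-.0002,.04),FR))"
```

```text
t 23.13 reb mm [-2.8 -1.2 50.5] F reb [ 0.7  0.5 -0.2] M [-0.02  0.5   0.05] rotdev [-0.001  0.001 -0.002] open 63.8 fg 15.0
t 23.13 [0.4702 0.3545 0.1308] F [ 0.8 -0.2  0.2]
rot [0.001, -0.001, 0.002] xyz [-0.002, 0.001, 0.0105] rows 0.3
```

Call:
{"op": "carry_out", "data": {
  "plan": [
    {"rot":[0.001,0,0.002],"xyz":[-0.002,0.001,0.01],"grip":110},
    {"rot":[0.001,0,0.002],"xyz":[-0.002,0.001,0.018],"grip":110},
    {"rot":[0.001,0,0.002],"xyz":[-0.002,0.001,0.022],"grip":110},
    {"rot":[0.001,0,0.002],"xyz":[-0.002,0.001,0.025],"grip":110},
    {"rot":[0.001,0,0.002],"xyz":[-0.002,0.001,0.027],"grip":110},
    {"rot":[0.001,0,0.002],"xyz":[-0.002,0.001,0.028],"grip":110},
    {"rot":[0.001,0,0.002],"xyz":[-0.002,0.001,0.028],"grip":110}
  ]
}}

```text
clock: 23.72
tool_pos: [0.4813, 0.3412, 0.1075]
eef_rot: [0.425, 0.862, -0.123, 0.248]
contact_force: [0.1, 0.1, -0.5]
opening: 0.729
finger_force: 15.0
```

```bash
python3 -c "
from h import *
st()"
```

```text
t 23.72 reb mm [-0.4 -0.5 21.5] F reb [-0.2  0.1 -0.4] M [-0.    0.48  0.01] rotdev [ 0.001 -0.    -0.   ] open 64.1 fg 15.0
```

Inside without force; seating (contact expected near 18.5).

Call:
{"op": "carry_out", "data": {
  "plan": [
    {"rot":[0,0,0],"xyz":[0,0,0.001],"grip":110},
    {"rot":[0,0,0],"xyz":[0,0,0.002],"grip":110},
    {"rot":[0,0,0],"xyz":[0,0,0.003],"grip":110},
    {"rot":[0,0,0],"xyz":[0,0,0.004],"grip":110},
    {"rot":[0,0,0],"xyz":[0,0,0.004],"grip":110},
    {"rot":[0,0,0],"xyz":[0,0,0.004],"grip":110}
  ]
}}

```text
clock: 24.22
tool_pos: [0.4824, 0.3403, 0.1044]
eef_rot: [0.425, 0.862, -0.122, 0.248]
contact_force: [-1.9, 2.5, 3.6]
opening: 0.722
finger_force: 15.0
```

```bash
python3 -c "
from h import *
st()"
```

```text
t 24.22 reb mm [-0.9 -0.1 18.2] F reb [-0.7  0.   4.7] M [-0.18  0.64 -0.07] rotdev [-0.     0.001 -0.   ] open 63.5 fg 15.0
```

Contact at 18.2, as predicted. Release and retract.

Call:
{"op": "carry_out", "data": {
  "plan": [
    {"rot":[0,0,0],"xyz":[0,0,-0.0005],"grip":60},
    {"rot":[0,0,0],"xyz":[0,0,-0.0005],"grip":20},
    {"rot":[0,0,0],"xyz":[0,0,-0.0005],"grip":0},
    {"rot":[0,0,0],"xyz":[0,0,-0.0005],"grip":0},
    {"rot":[0,0,0],"xyz":[0,0,-0.0005],"grip":0},
    {"rot":[0,0,0],"xyz":[0,0,-0.0005],"grip":0}
  ]
}}

```text
clock: 24.72
tool_pos: [0.4825, 0.3395, 0.1046]
eef_rot: [0.425, 0.862, -0.123, 0.248]
contact_force: [0.3, -0.6, 0.2]
opening: 1.002
finger_force: 0.0
```

Call:
{"op": "carry_out", "data": {
  "plan": [
    {"rot":[0,0,0],"xyz":[0,0,-0.02],"grip":0},
    {"rot":[0,0,0],"xyz":[0,0,-0.05],"grip":0},
    {"rot":[0,0,0],"xyz":[0,0,-0.08],"grip":0},
    {"rot":[0,0,0],"xyz":[0,0,-0.11],"grip":0},
    {"rot":[0,0,0],"xyz":[0,0,-0.14],"grip":0},
    {"rot":[0,0,0],"xyz":[0.03,0,-0.16],"grip":0},
    {"rot":[0,0,0],"xyz":[0.06,0,-0.17],"grip":0},
    {"rot":[0,0,0],"xyz":[0.06,0,-0.17],"grip":0}
  ]
}}

```text
clock: 25.38
tool_pos: [0.3903, 0.459, 0.2149]
eef_rot: [0.421, 0.865, -0.12, 0.244]
contact_force: [-2.3, 0.8, -0.1]
opening: 0.998
finger_force: 0.0
```

Run:
```python
from h import *
st()
im=cv2.cvtColor(r.snapshot('top'),cv2.COLOR_RGB2BGR);sd=cv2.cvtColor(r.snapshot('side'),cv2.COLOR_RGB2BGR)
cv2.imwrite('pics/top6.png',im);cv2.imwrite('pics/side6.png',sd)
# text map: mean gray at points along the bezel centreline, at z=.027 true (model +4.5 mm), along x and y
def prof(n,img,pts): 
    g=cv2.cvtColor(img,cv2.COLOR_BGR2GRAY).astype(np.float32);p=proj(n,np.array(pts)).astype(np.float32)
    return cv2.remap(g,p[None,:,0],p[None,:,1],1)[0].round().astype(int).tolist()
z=.0315
xs=np.arange(-70,71,4)/1e3
for y in(-.029,0,.029): print("x-prof y",y,prof("top",im,[reb(x,y,z) for x in xs]))
print("y-prof",prof("top",im,[reb(.037,y,z) for y in np.arange(-56,57,4)/1e3]))
old=cv2.imread('pics/side0.png');d=cv2.absdiff(old,sd).max(2);d[d<40]=0
for nm,(a,b,c,e) in dict(caddy=(450,250,570,350),brush=(320,170,370,275),paint=(305,335,355,395)).items(): print(nm,"changed px",int((d[b:e,a:c]>0).sum()))
```

```text
t 25.38 reb mm [-69.5  -0.9 191.5] F reb [-1.7 -1.3  1. ] M [-0.08  0.59  0.05] rotdev [-0.004  0.008 -0.009] open 87.8 fg 0.0
x-prof y -0.029 [116, 84, 92, 93, 91, 107, 106, 92, 86, 90, 99, 93, 93, 96, 99, 99, 99, 99, 99, 99, 106, 107, 109, 126, 131, 116, 121, 117, 114, 93, 123, 122, 128, 121, 96, 92]
x-prof y 0 [135, 100, 94, 95, 92, 104, 99, 97, 95, 93, 82, 102, 134, 136, 144, 151, 150, 150, 151, 150, 145, 149, 150, 142, 137, 124, 121, 118, 115, 81, 103, 119, 124, 114, 93, 90]
x-prof y 0.029 [137, 95, 93, 99, 96, 102, 101, 96, 93, 90, 101, 102, 103, 103, 104, 104, 105, 105, 105, 107, 123, 134, 134, 134, 134, 127, 120, 117, 113, 96, 117, 116, 122, 116, 93, 88]
y-prof [103, 89, 114, 116, 115, 112, 91, 121, 122, 121, 121, 121, 120, 119, 119, 119, 120, 119, 118, 119, 118, 118, 111, 123, 115, 112, 114, 105, 100]
caddy changed px 12
brush changed px 0
paint changed px 0
```

```bash
python3 -c "
from plant import r
print(r.finish_job())"
```

```text
the job is handed in; nothing more can be done
None
```

The job is handed in at about 25 s: spacer, pane and bezel went in and were let go in that order, each seating at the expected contact height. The brush jar and paint jar look unchanged in the side view (the caddy only by a few pixels), but I made no separate check that the easel's slope stayed put, and the hand-in returned no verdict.

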